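# Move a freshly lacquered front plate into its packing tray with a lifting spatula

## Task

The front plate on the drying rack is freshly lacquered, so keep the gripper off it: slide the flat spatula under it between the battens, lift it clear of the rack on the spatula, set it down gently and square on the two ribs of the packing tray, clear of its walls, and draw the spatula out. Then lay the spatula flat on the table clear of rack and tray and raise the tray's two hinged side panels until they stand upright. Leave the other things on the table where they are.

Things in the scene. Friction and masses are not known exactly. Their poses are not given: they have to be found in the camera images.
- plate: the front plate: flat bare aluminium plate, 90 (x) x 120 (y) x 5 mm, with two 22 mm holes (dark collars 1.2 mm proud) side by side along y; 0.2 kg. Origin at the centre of its underside, z up. It lies on the rack's battens, its x along the rack's x within a few degrees.
- rack: drying rack, fixed: plywood board 96 (x) x 116 (y) x 4 mm with two wooden battens along x, 14 mm wide, at y = -50 and +50 mm, tops 18 mm above the table. Origin: centre of the board's underside; x points roughly away from the robot. Between the battens, under the plate, a slot 86 mm wide and 14 mm high (z = 4 to 18 mm), open at the near (-x) and far ends.
- spatula: flat steel blade 144 x 64 x 3 mm with a wooden bridge handle over its rear end. Origin on the blade's underside, below the middle of the handle; x points to the front edge (x = +110 mm; rear edge x = -34 mm), z up. Handle: bar 66 mm long along x, 16 mm wide, z = 40 to 62 mm, on two posts at x = -22 and +22 mm. 0.18 kg. Lies flat on the table.
- spatula_grip (a point): centre of the spatula's handle bar, 51 mm above the blade's underside
- spatula_tip (a point): middle of the blade's front edge, at half its thickness
- tray: packing tray, fixed: cardboard base 130 (x) x 150 (y) x 4 mm with two grey ribs along x (x = -58 to +46 mm), 14 mm wide, at y = -50 and +50 mm, tops 18 mm above the table; a 50 mm high wall at the far end (inner face x = +61 mm); near end (-x) open. Origin: centre of the base's underside; x points roughly away from the robot, y to its left.
- panel_left (a joint): angle of the cardboard side panel on the tray's +y side, rad: 0 lies flat outward, 1.57 stands upright (its stop). Panel 116 mm long, 51 mm from hinge to free edge, 4 mm thick; hinge line along the tray's x at y = +77 mm, z = 3 mm. It starts half raised and its stiff crease stays where it is left; push its underside inward and up.
- panel_right (a joint): the same on the tray's -y side: hinge line at y = -77 mm, z = 3 mm; 0 lies flat outward, 1.57 stands upright
- panel_left_edge (a point): middle of the free edge of the left panel
- panel_right_edge (a point): middle of the free edge of the right panel
- tape_measure: bystander: yellow and black tape measure, 37x80x65 mm, origin under its centre; leave it
- button_head: bystander: red push-button head, 30x30x37 mm, origin under its centre; leave it
- side_cutters: bystander: pliers with red handles, 50x110x12 mm, lying flat; leave them
- eraser: bystander: white and green eraser, 21x52x12 mm; leave it

How it is judged:
By the outcome, as a careful person would: the job done as asked, in the order asked, and still so for the second after the job is handed in, with the robot touching nothing.
It also fails if it takes over 72 s, if anything falls off the work surface, if the arm or the gripper's body presses on something with over 40 N, if the wrist force passes 120 N, or if a joint passes its speed limit or range.

## Robot

A 6-joint arm with a two-finger parallel gripper is mounted at the origin on a cart in front of the work surface, level with it; the furniture and walls round the work are solid. World frame = base frame: x ahead of the robot, y to its left, z up, the work surface at z = 0. Lengths are in m, angles in rad, forces in N, time in s.
With the tool pointing down it reaches from about 0.25 to 0.725 m from the base axis. Payload 9.7 kg.
Tool frame: the origin (TCP) lies midway between the tips of the shut fingers; the grasp point (between the pads) lies ctrl.grip_depth behind it (ctrl.grip_depth is the distance from the TCP to the grasp point, in m); z points along the fingers, y is the line along which they close (so a half turn about z gives the same grasp; the last joint's range is limited). The gripper opens to 85 mm and grips with 20 to 120 N. Pads are 22 mm wide; open, the fingers measure 114 mm over their backs; the gripper's body (76 mm by 85 mm) begins 54 mm behind the grasp point. The pads swing forward as they close: fully open they stand 13 mm farther back than shut.
Start: joints at [-1.286, 0.087, 0.176, 1.66, 0, 1.571], TCP at [0.155, -0.528, 0.231] pointing down, gripper open.
Joint ranges: [-3.13, 3.13], [-0.85, 1.81], [-1.15, 1.24], [-2.2, 2.28], [-1.44, 1.52], [-3.14, 3.14]. Speed limits (rad/s): [2.22, 2.22, 2.57, 3.14, 3.14, 3.14].

## Interface

Orientations are given as a 3x3 rotation matrix whose columns are the frame's x, y, z axes.
In Python, from cell import ctrl gives the robot as it stands.
- The arm moves only by the tool jog_arm, never from a script. Its argument "deltas" is a list of rows, each a list of 3 entries, a list of its own where there are three numbers: the shift along the tool's x, y, z in m, then the turn, a rotation vector about the tool's x, y, z in rad, then the opening, from 0 (shut) to 1 (fully open). A call has 1 to 8 rows; each row is the pose to reach, as a shift and turn from the pose commanded when the call began, along the tool's axes at that moment; what a row does not reach only later rows make up. A row lasts 1/12 s, in which the tool goes at most 41.7 mm and 7.16 degrees, less where a joint would pass 70% of its speed; a pose out of reach is approached as far as the arm can. A call with a gripper value outside its range is refused whole. The fingers move at their own pace and stop on an object; "newtons" is the grip in N (left out, the last holds). Time passes only in rows, so rows that repeat a pose let the fingers close. It gives the time, the measured TCP pose, the force, the opening and the grip force at its end, in the units of the state.
- ctrl.read_state(): the state, without advancing time (a new reading comes with each control period).
- ctrl.read_camera(name): name is "scene" or "top"; returns the picture (420x560x3 uint8, red, green, blue); there is no depth.
- ctrl.calibration(name): a dict with "fx", "fy", "cx", "cy" (pixels), "rvec" (rotation vector, rad) and "tvec" (3), from world to camera coordinates, as OpenCV has them. Camera axes: x right, y down, z forward; pixel columns grow to the right and rows downward; lengths in m; the calibration is good to about 2 mm. A picture is of the moment at which its call begins. calibration takes no time and is no camera call.
- ctrl.sign_off(): hands the job in; it is judged then, once.
Trained networks look in the newest picture that a camera, given by its name, has taken for a name from the list of things; names that differ only in an ending like _2 or _b are one class to them, and where a whole thing is asked for, a point or a joint stands for the part that bears it (a point fixed in the world has none). Each returns a list of dicts, best first, with "conf" (0 to 1); they miss things now and then, are a little off and sometimes report something else, mostly with a low value. They report only what shows in the picture. A call takes as long as a camera call.
- ctrl.search_frame(camera, label): "centre" ([x, y, z] in m, in the coordinates of the camera as it stood for that picture, good to about 4 mm: the middle of the surface that is visible of it).
- ctrl.mark_of(camera, label): "centre" ([x, y, z] in m, in the coordinates of the camera as it stood for that picture, good to about 4 mm: a listed point, or the origin of a listed thing).
The state is a dict: "time": time; "joint_pos": joint angles; "joint_velocities": joint speeds; "tau": joint torques, N m; "tcp_pos": TCP position; "eef_rot": TCP orientation; "wrist_force": force on the tool from outside, world axes, zero at the start; "ft_torque": the same for the moment, N m; "width": finger opening in m; "gripper_force": force on a finger pad.
Only numpy, scipy, OpenCV 4.12 (cv2) and the standard library are available. Lean on these libraries where they do the work, as an engineer would, in place of code of your own. Each camera call takes 0.05 s, during which the arm holds its last target. There are 200 camera calls.

## Working session

There is one attempt and no reset: what is moved stays moved. The work goes in short steps, Python scripts to look and compute and a tool call to move; the robot and the scene stay as the last step left them, time stands still between calls to the robot, and variables do not carry over. Pictures are saved under pics/ and viewed, at most 11 in all, crops included, and the job is handed in when it is done.

Besides the shell and the picture viewer there is one more tool, called after ">>>" as name(argument=value, ...) on one line, values as JSON. jog_arm: Moves the arm, as the interface text tells. Its arguments: {"type":"object","properties":{"deltas":{"type":"array","items":{"type":"array"}},"newtons":{"type":"number"}},"required":["deltas"]}

```bash
ls; mkdir -p pics; cat > h.py <<'E'
import numpy as np, cv2
from cell import ctrl
def cal(n):
    c=ctrl.calibration(n); R=cv2.Rodrigues(np.array(c["rvec"],float))[0]; t=np.array(c["tvec"],float).ravel()
    K=np.array([[c["fx"],0,c["cx"]],[0,c["fy"],c["cy"]],[0,0,1]]); return K,R,t
def c2w(n,p):
    K,R,t=cal(n); return R.T@(np.array(p)-t)
def px2w(n,uv,z):
    K,R,t=cal(n); d=R.T@np.linalg.inv(K)@np.array([uv[0],uv[1],1.]); o=-R.T@t; return o+d*(z-o[2])/d[2]
def w2px(n,p):
    K,R,t=cal(n); q=K@(R@np.array(p,float)+t); return q[:2]/q[2]
def snap(n,f):
    im=ctrl.read_camera(n); cv2.imwrite(f"pics/{f}.png",im[...,::-1]); return im
E
python3 - <<'E'
from h import *
np.set_printoptions(precision=4,suppress=True)
for n in("scene","top"):
    snap(n,n+"0"); K,R,t=cal(n); print(n,K[0,0],-R.T@t,R[2])
    for l in ["plate","rack","spatula","spatula_grip","spatula_tip","tray","panel_left_edge","panel_right_edge"]:
        r=ctrl.mark_of(n,l)
        for d in r[:2]: print(l,round(d["conf"],2),c2w(n,d["centre"]))
s=ctrl.read_state();print(s,ctrl.grip_depth)
a=[cv2.imread(f"pics/{n}0.png") for n in("scene","top")]
E
```

```text
pics
scene 518.7272481636636 [-0.2003  0.7032  0.8829] [ 0.6004 -0.4143 -0.684 ]
plate 0.72 [0.529  0.0323 0.0193]
plate 0.15 [0.6816 0.2242 0.0028]
rack 0.73 [0.5272 0.0312 0.0046]
spatula 0.68 [ 0.3819  0.2782 -0.0013]
spatula_grip 0.73 [0.3759 0.2736 0.0498]
spatula_grip 0.27 [ 0.3817  0.2788 -0.0034]
spatula_tip 0.72 [ 0.3736  0.1728 -0.0007]
spatula_tip 0.65 [ 0.3796  0.2763 -0.0006]
tray 0.78 [0.5068 0.317  0.0024]
tray 0.64 [0.4009 0.5041 0.0019]
panel_left_edge 0.97 [0.4673 0.4313 0.0297]
panel_right_edge 0.56 [0.5411 0.2007 0.0288]
top 409.0141966410605 [0.4226 0.1982 0.9599] [ 0.1012 -0.0114 -0.9948]
plate 0.6 [0.5267 0.0316 0.0142]
rack 0.82 [0.5294 0.0369 0.0039]
spatula 0.67 [0.3768 0.2814 0.0029]
spatula 0.48 [ 0.3844 -0.0994 -0.0043]
spatula_grip 0.6 [0.3807 0.281  0.0493]
spatula_tip 0.7 [0.3756 0.1687 0.0005]
spatula_tip 0.59 [0.3806 0.2797 0.0508]
tray 0.97 [ 0.5068  0.3168 -0.0003]
panel_left_edge 0.81 [0.4671 0.4272 0.0299]
panel_right_edge 0.92 [0.5438 0.2014 0.0272]
panel_right_edge 0.22 [0.6814 0.2254 0.0018]
{'time': 0.9, 'joint_pos': array([-1.286 ,  0.0869,  0.1759,  1.6598,  0.    ,  1.5708]), 'joint_velocities': array([ 0.0003, -0.0015, -0.0005, -0.0002, -0.0005,  0.0008]), 'tau': array([  0.0005, -52.0106,  46.4847,   0.0018,   0.    ,   0.    ]), 'tcp_pos': array([ 0.1545, -0.5278,  0.2313]), 'eef_rot': array([[ 0.9597,  0.281 ,  0.    ],
       [ 0.281 , -0.9597,  0.    ],
       [ 0.    , -0.    , -1.    ]]), 'wrist_force': array([-0.5942, -0.2861, -0.9179]), 'ft_torque': array([ 0.0516, -0.0197,  0.0277]), 'gripper_force': 0.0, 'width': 0.08538479524466717} 0.0187
```

View pics/scene0.png

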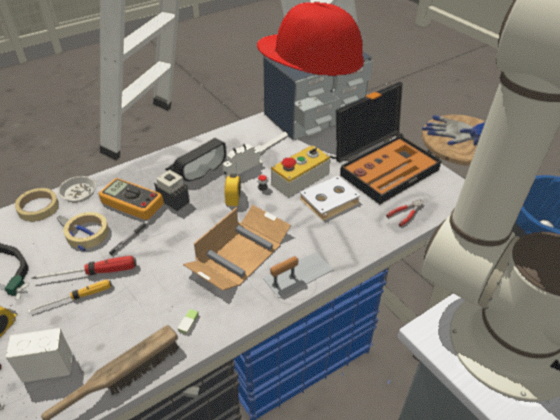

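View pics/top0.png

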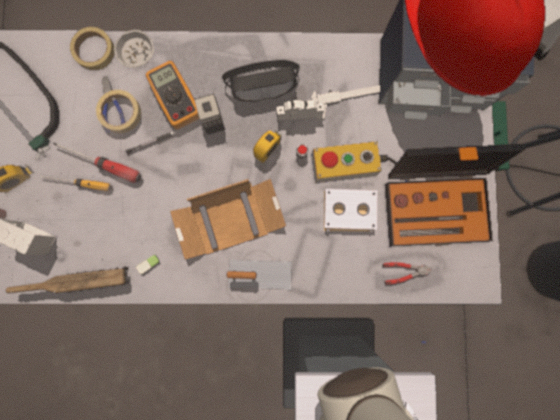

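The scene camera shows the tray at about (238,250), the spatula at (285,270) and the plate at (330,197). In the top view the spatula handle is at (241,275) with its blade pointing right (-y), the plate at (351,210) and the tray at (228,218). I'll zoom in to get the yaws.

```bash
python3 - <<'E'
import cv2
im=cv2.imread("pics/top0.png")
cv2.imwrite("pics/c1.png",cv2.resize(im[170:300,160:390],None,fx=3.45,fy=3.45,interpolation=cv2.INTER_CUBIC))
im=cv2.imread("pics/scene0.png")
cv2.imwrite("pics/c2.png",cv2.resize(im[165:300,180:370],None,fx=4.2,fy=4.2,interpolation=cv2.INTER_CUBIC))
E
```

```text
(no output)
```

View pics/c1.png

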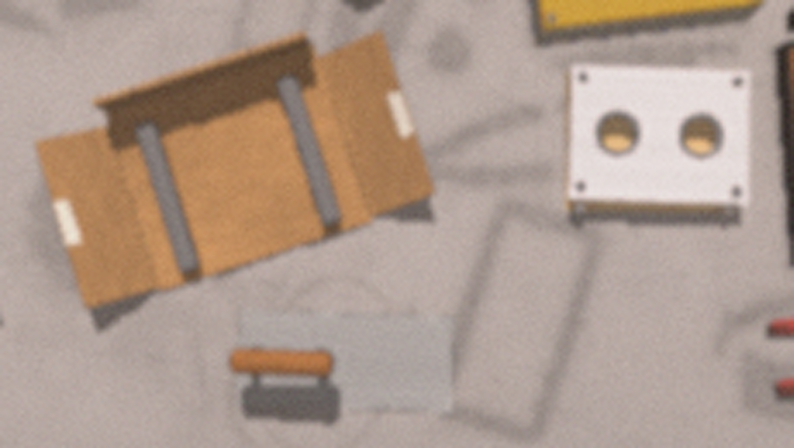

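View pics/c2.png

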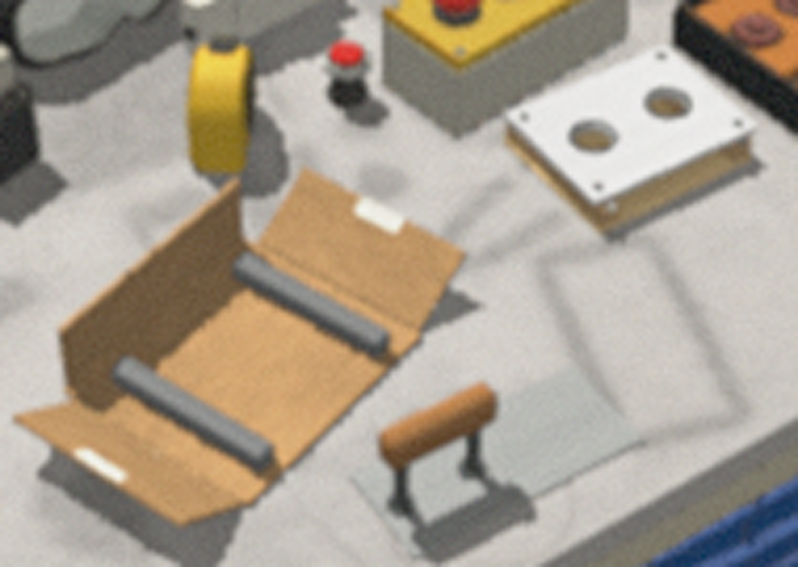

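The crops show the plate square with holes at (617,133) and (701,135), the ribs from (148,128) to (190,270) and (288,82) to (332,228), and the blade spanning x = 240 to 452. Next I'll compute poses from these.

```bash
python3 - <<'E'
from h import *
np.set_printoptions(precision=4,suppress=True)
def f(p,z): return px2w("top",((p[0]+.5)/3.45-.5+160,(p[1]+.5)/3.45-.5+170),z)[:2]
def g(p,z): return px2w("scene",((p[0]+.5)/4.2-.5+180,(p[1]+.5)/4.2-.5+165),z)[:2]
ang=lambda a,b:np.degrees(np.arctan2(*(b-a)[::-1]))
P=[f(p,.023) for p in[(570,67),(749,72),(745,207),(570,203)]]
print("plate",np.array(P),np.mean(P,0),"x ang",ang(P[3],P[0]),ang(P[2],P[1]),"y ang-90",ang(P[1],P[0])-90,ang(P[2],P[3])-90)
h=[f(p,.023) for p in[(617,133),(701,135)]];print("holes",h,np.mean(h,0),ang(h[1],h[0])-90)
S=[f(p,.003) for p in[(240,310),(452,318),(452,412)]];print("spat",S,ang(S[0],S[1]),(S[1]+S[2])/2)
H=[f((232,359),.051),f((331,362),.051)];print("handle",H,np.mean(H,0),ang(*H))
for n,R in(("L",[(190,272),(148,126)]),("R",[(334,230),(288,80)])):
    q=[f(p,.018) for p in R];print("rib",n,q,ang(*q),np.mean(q,0))
print("board front",f((98,305),.004),f((430,195),.004))
P=[g(p,.023) for p in[(507,117),(662,48),(755,128),(600,208)]];print("scene plate",np.array(P),np.mean(P,0),ang(P[3],P[2])+90,ang(P[0],P[1])+90,ang(P[3],P[0]),ang(P[2],P[1]))
h=[g(p,.023) for p in[(594,137),(667,103)]];print("holes",np.mean(h,0),ang(h[1],h[0])-90)
S=[g(p,.003) for p in[(352,477),(560,365),(643,438),(437,555)]];print("spat",np.array(S),ang(S[0],S[1]),ang(S[3],S[2]),(S[1]+S[2])/2)
H=[g((382,447),.051),g((492,395),.051)];print("handle",H,np.mean(H,0),ang(*H))
for n,R in(("L",[(265,460),(118,367)]),("R",[(382,345),(240,262)])):
    q=[g(p,.018) for p in R];print("rib",n,q,ang(*q),np.mean(q,0))
E
```

```text
plate [[ 0.5741  0.0911]
 [ 0.5712 -0.0295]
 [ 0.4803 -0.0249]
 [ 0.4825  0.0918]] [0.527  0.0321] x ang -0.43359445561098264 -2.85280855481662 y ang-90 -1.3516960471794732 -1.1106590116762476
holes [array([0.5296, 0.06  ]), array([0.5285, 0.0036])] [0.529  0.0318] -1.1381043796475296
spat [array([0.411 , 0.3124]), array([0.406 , 0.1697]), array([0.3435, 0.1697])] -92.00107994938111 [0.3747 0.1697]
handle [array([0.3805, 0.3113]), array([0.3788, 0.2482])] [0.3796 0.2798] -91.5951684776178
rib L [array([0.4361, 0.3442]), array([0.5336, 0.3742])] 17.123913364069164 [0.4849 0.3592]
rib R [array([0.4643, 0.2489]), array([0.5652, 0.2808])] 17.553362175354284 [0.5147 0.2649]
board front [0.4141 0.4076] [0.4889 0.1848]
scene plate [[ 0.5733  0.0899]
 [ 0.5711 -0.0285]
 [ 0.4816 -0.0262]
 [ 0.4794  0.0932]] [0.5263 0.0321] 1.0158003189617375 -1.0476826995530644 -2.0508952275670596 -1.487711418763404
holes [0.5292 0.0303] -0.6676911204031768
spat [[0.4089 0.3113]
 [0.41   0.1744]
 [0.344  0.1701]
 [0.3429 0.304 ]] -89.54048230049186 -89.53282917732936 [0.377  0.1722]
handle [array([0.3832, 0.3098]), array([0.3799, 0.2443])] [0.3816 0.2771] -92.81090486180311
rib L [array([0.4331, 0.3486]), array([0.5323, 0.3793])] 17.202096088798825 [0.4827 0.364 ]
rib R [array([0.4656, 0.2538]), array([0.5632, 0.2839])] 17.111834383062174 [0.5144 0.2689]
```

>>> jog_arm(deltas=[[[0.443,-0.71,0.03],[0,0,0],1],[[0.443,-0.71,0.03],[0,0,0],1],[[0.443,-0.71,0.03],[0,0,0],1],[[0.443,-0.71,0.03],[0,0,0],1],[[0.443,-0.71,0.03],[0,0,0],1],[[0.443,-0.71,0.03],[0,0,0],1],[[0.443,-0.71,0.03],[0,0,0],1],[[0.443,-0.71,0.03],[0,0,0],1]])

```text
time: 1.57
tcp_pos: [0.2441, -0.2054, 0.2194]
eef_rot: [[0.96, 0.28, 0.001], [0.28, -0.96, -0.001], [0.001, 0.001, -1.0]]
wrist_force: [0.9, 0.5, 1.5]
width: 0.0855
gripper_force: 0.0
```

```bash
cat >> h.py <<'E'
def plan(wps,p=None,R=None):
    """wps: (x,y,z,phi_deg) world targets of grasp-down tool TCP; print shift/turn from current pose"""
    s=ctrl.read_state(); p=np.array(s["tcp_pos"]) if p is None else np.array(p); R=np.array(s["eef_rot"])
    ph=np.degrees(np.arctan2(R[1,0],R[0,0])); print("t",s["time"],"tcp",p.round(4),"phi",round(ph,2),"tilt",R[:2,2].round(4),"j",np.round(s["joint_pos"],2),"F",np.round(s["wrist_force"],1),"w",round(s["width"],4),round(s["gripper_force"],1))
    from scipy.spatial.transform import Rotation as Ro
    for x,y,z,f in wps:
        c,sn=np.cos(np.radians(f)),np.sin(np.radians(f)); T=np.array([[c,sn,0],[sn,-c,0],[0,0,-1.]])
        print((R.T@(np.array([x,y,z])-p)).round(4).tolist(),Ro.from_matrix(R.T@T).as_rotvec().round(4).tolist())
E
python3 -c "
from h import *
plan([(.38,.278,.13,88.5),(.38,.278,.13,-91.5)])"
```

```text
t 1.5667 tcp [ 0.2441 -0.2054  0.2194] phi 16.26 tilt [ 0.0009 -0.0006] j [-0.7  -0.47 -0.32  1.72  0.    2.16] F [0.9 0.5 1.5] w 0.0855 0.0
[0.2657, -0.4261, 0.0892] [0.0011, -0.0001, -1.2609]
[0.2657, -0.4261, 0.0892] [-0.0001, -0.0012, 1.8807]
```

>>> jog_arm(deltas=[[[0.266,-0.426,0.05],[0,0,-1.26],1],[[0.266,-0.426,0.05],[0,0,-1.26],1],[[0.266,-0.426,0.05],[0,0,-1.26],1],[[0.266,-0.426,0.05],[0,0,-1.26],1],[[0.266,-0.426,0.05],[0,0,-1.26],1],[[0.266,-0.426,0.05],[0,0,-1.26],1],[[0.266,-0.426,0.05],[0,0,-1.26],1],[[0.266,-0.426,0.05],[0,0,-1.26],1]])

```text
time: 2.23
tcp_pos: [0.331, 0.1034, 0.1877]
eef_rot: [[0.309, 0.951, 0.002], [0.951, -0.309, 0.0], [0.001, 0.001, -1.0]]
wrist_force: [1.0, -0.9, 0.4]
width: 0.0855
gripper_force: 0.0
```

```bash
python3 -c "
from h import *
plan([(.38,.279,.12,88.5)])"
```

```text
t 2.2333 tcp [0.331  0.1034 0.1877] phi 71.99 tilt [0.0015 0.0004] j [ 0.3  -0.41 -0.34  1.64 -0.    2.19] F [ 1.  -0.9  0.4] w 0.0855 0.0
[0.1821, -0.0078, 0.0678] [0.0015, -0.0006, -0.2882]
```

>>> jog_arm(deltas=[[[0.182,-0.008,0.06],[0,0,-0.288],1],[[0.182,-0.008,0.06],[0,0,-0.288],1],[[0.182,-0.008,0.06],[0,0,-0.288],1],[[0.182,-0.008,0.06],[0,0,-0.288],1],[[0.182,-0.008,0.06],[0,0,-0.288],1],[[0.182,-0.008,0.06],[0,0,-0.288],1],[[0.182,-0.008,0.06],[0,0,-0.288],1]])

```text
time: 2.82
tcp_pos: [0.3805, 0.2768, 0.1266]
eef_rot: [[0.031, 1.0, -0.002], [1.0, -0.031, -0.001], [-0.001, -0.002, -1.0]]
wrist_force: [-0.6, 0.1, -0.0]
width: 0.0852
gripper_force: 0.0
```

```bash
python3 -c "
from h import *
plan([(.38,.279,.0323,88.5)])"
```

```text
t 2.8167 tcp [0.3805 0.2768 0.1266] phi 88.23 tilt [-0.0018 -0.0014] j [ 0.63 -0.11 -0.23  1.46 -0.    2.23] F [-0.6  0.1 -0. ] w 0.0852 0.0
[0.0023, -0.0004, 0.0943] [-0.0018, 0.0015, -0.0048]
```

>>> jog_arm(deltas=[[[0.002,0,0.035],[0,0,-0.005],1],[[0.002,0,0.07],[0,0,-0.005],1],[[0.002,0,0.094],[0,0,-0.005],1],[[0.002,0,0.094],[0,0,-0.005],0.6],[[0.002,0,0.094],[0,0,-0.005],0.3],[[0.002,0,0.094],[0,0,-0.005],0.2],[[0.002,0,0.094],[0,0,-0.005],0],[[0.002,0,0.094],[0,0,-0.005],0]], newtons=100)

```text
time: 3.48
tcp_pos: [0.3821, 0.2787, 0.0355]
eef_rot: [[0.028, 1.0, 0.003], [1.0, -0.028, 0.002], [0.002, 0.002, -1.0]]
wrist_force: [0.9, 0.9, 0.7]
width: 0.0258
gripper_force: 0.0
```

>>> jog_arm(deltas=[[[0,0,0],[0,0,0],0],[[0,0,0],[0,0,0],0],[[0,0,0],[0,0,0],0],[[0,0,0],[0,0,0],0]])

```text
time: 3.82
tcp_pos: [0.3819, 0.2788, 0.0354]
eef_rot: [[0.028, 1.0, 0.002], [1.0, -0.028, 0.002], [0.002, 0.002, -1.0]]
wrist_force: [0.3, -0.8, 8.6]
width: 0.0144
gripper_force: 98.5
```

```bash
python3 -c "
from h import *
plan([(.38,.279,.0323,88.5)])"
```

```text
t 3.8167 tcp [0.3819 0.2788 0.0354] phi 88.39 tilt [0.0023 0.0016] j [ 0.63 -0.09 -0.38  1.28 -0.    2.23] F [ 0.3 -0.8  8.6] w 0.0144 98.5
[0.0001, -0.0019, 0.0031] [0.0022, -0.0017, -0.0019]
```

>>> jog_arm(deltas=[[[0,0,-0.02],[0,0,0],0],[[0,0,-0.05],[0,0,0],0],[[-0.02,0,-0.08],[0,0,-0.1],0],[[-0.05,-0.005,-0.08],[0,0,-0.21],0],[[-0.08,-0.01,-0.08],[0,0,-0.33],0],[[-0.11,-0.015,-0.08],[0,0,-0.45],0],[[-0.14,-0.02,-0.08],[0,0,-0.57],0],[[-0.17,-0.02,-0.08],[0,0,-0.69],0]])

```text
time: 4.48
tcp_pos: [0.3556, 0.1095, 0.114]
eef_rot: [[-0.614, 0.789, 0.001], [0.789, 0.614, 0.0], [-0.0, 0.001, -1.0]]
wrist_force: [0.2, -1.2, -1.2]
width: 0.0142
gripper_force: 98.0
```

```bash
python3 -c "
from h import *
plan([(.345,.0357,.11,178.8)])"
```

```text
t 4.4833 tcp [0.3556 0.1095 0.114 ] phi 127.88 tilt [0.0006 0.0001] j [ 0.3  -0.36 -0.45  1.48 -0.    1.21] F [ 0.2 -1.2 -1.2] w 0.0142 98.0
[-0.0517, -0.0537, 0.004] [0.0004, 0.0005, -0.8886]
```

>>> jog_arm(deltas=[[[-0.01,-0.01,0],[0,0,-0.12],0],[[-0.02,-0.02,0],[0,0,-0.24],0],[[-0.03,-0.03,0],[0,0,-0.36],0],[[-0.04,-0.04,0],[0,0,-0.48],0],[[-0.05,-0.052,0],[0,0,-0.6],0],[[-0.052,-0.054,0],[0,0,-0.72],0],[[-0.052,-0.054,0],[0,0,-0.83],0],[[-0.052,-0.054,0],[0,0,-0.888],0]])

```text
time: 5.15
tcp_pos: [0.3453, 0.0362, 0.114]
eef_rot: [[-1.0, 0.023, 0.001], [0.023, 1.0, 0.0], [-0.001, 0.0, -1.0]]
wrist_force: [0.6, -0.2, -1.6]
width: 0.0139
gripper_force: 97.9
```

>>> jog_arm(deltas=[[[0,0,0],[0,0,0],0],[[0,0,0],[0,0,0],0]])

```text
time: 5.32
tcp_pos: [0.3453, 0.0366, 0.1138]
eef_rot: [[-1.0, 0.03, 0.0], [0.03, 1.0, 0.0], [-0.0, 0.0, -1.0]]
wrist_force: [-0.8, -0.4, -1.6]
width: 0.0142
gripper_force: 97.9
```

```bash
python3 - <<'E'
from h import *
plan([(.345,.0357,.045,178.8)])
im=snap("top","t1"); im2=snap("scene","s1")
for n in("scene","top"):
    for l in ["spatula","spatula_grip","spatula_tip"]:
        for d in ctrl.mark_of(n,l)[:2]: print(n,l,round(d["conf"],2),c2w(n,d["centre"]).round(4))
a=cv2.resize(im[170:330,290:400],None,fx=3.4,fy=3.4,interpolation=2)
b=cv2.resize(im2[150:290,280:390],None,fx=3.4,fy=3.4,interpolation=2)
h=min(a.shape[0],b.shape[0]);cv2.imwrite("pics/c3.png",np.hstack([a[:h],b[:h]])[...,::-1])
E
```

```text
t 5.3167 tcp [0.3453 0.0366 0.1138] phi 178.26 tilt [0.0004 0.    ] j [ 0.11 -0.42 -0.49  1.5  -0.    0.14] F [-0.8 -0.4 -1.6] w 0.0142 97.9
[0.0003, -0.0009, 0.0688] [0.0, 0.0004, -0.0095]
scene spatula 0.58 [0.3461 0.0371 0.0791]
scene spatula_grip 0.88 [0.3421 0.0339 0.1278]
scene spatula_tip 0.63 [0.453  0.0315 0.0751]
scene spatula_tip 0.55 [0.3427 0.0341 0.1304]
top spatula 0.72 [0.3433 0.0361 0.0788]
top spatula_grip 0.85 [0.3452 0.0379 0.1298]
top spatula_tip 0.7 [0.4549 0.029  0.0793]
```

View pics/c3.png

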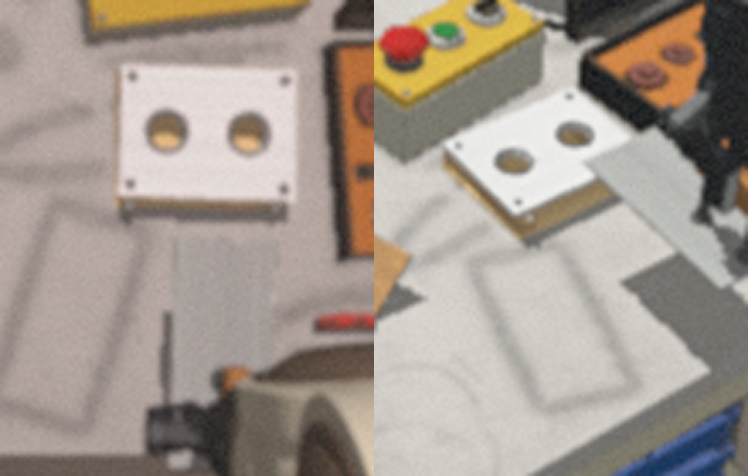

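The left half (top) shows the blade's front edge from about (172,237) to (277,243), facing the slot below the plate. The plate spans x = 120 to 297. I'll compute the tip and the edge yaw.

```bash
python3 - <<'E'
from h import *
f=lambda p,z: px2w("top",((p[0]+.5)/3.4-.5+290,(p[1]+.5)/3.4-.5+170),z)[:2].round(4)
a,b=f((172,237),.081),f((277,243),.081);print(a,b,(a+b)/2,np.degrees(np.arctan2(*(a-b)[::-1]))-90)
c,d=f((172,310),.081),f((173,390),.081);print("left side",c,d, f((277,243),.081),f((275,330),.081))
print("plate holes",f((167,132),.023),f((249,134),.023))
print("batten fronts base", f((122,212),.01),f((287,212),.01), "plate front", f((122,198),.023),f((293,203),.023))
E
```

```text
[0.4556 0.0655] [ 0.452 -0.001] [0.4538  0.03225] -3.098701717334876
left side [0.4097 0.066 ] [0.36   0.0659] [ 0.452 -0.001] [0.3974 0.0013]
plate holes [0.5289 0.0593] [0.5278 0.0035]
batten fronts base [0.4752 0.0888] [ 0.4756 -0.0244] plate front [0.4839 0.0903] [ 0.481  -0.0255]
```

>>> jog_arm(deltas=[[[0,-0.002,0.03],[0,0,-0.01],0],[[0,-0.002,0.055],[0,0,-0.01],0],[[0,-0.002,0.069],[0,0,-0.01],0],[[0,-0.002,0.069],[0,0,-0.01],0],[[0,-0.002,0.069],[0,0,-0.01],0]])

```text
time: 6.13
tcp_pos: [0.3448, 0.0345, 0.0444]
eef_rot: [[-1.0, 0.018, -0.001], [0.018, 1.0, -0.0], [0.001, -0.0, -1.0]]
wrist_force: [-0.1, 0.6, -0.9]
width: 0.0141
gripper_force: 97.8
```

```bash
python3 - <<'E'
from h import *
plan([(.395,.035,.045,178.8),(.449,.034,.045,178.8)])
im2=snap("scene","s2")
for n in("scene",):
    for l in ["spatula_tip"]:
        for d in ctrl.mark_of(n,l)[:2]: print(n,l,round(d["conf"],2),c2w(n,d["centre"]).round(4))
cv2.imwrite("pics/c4.png",cv2.resize(im2[170:270,280:390],None,fx=6,fy=6,interpolation=2)[...,::-1])
E
```

```text
t 6.1333 tcp [0.3448 0.0345 0.0444] phi 178.94 tilt [-0.0012 -0.0001] j [ 0.1  -0.41 -0.62  1.37  0.    0.12] F [-0.1  0.6 -0.9] w 0.0141 97.8
[-0.0502, 0.0014, -0.0007] [-0.0001, -0.0012, 0.0025]
[-0.1042, 0.0014, -0.0007] [-0.0001, -0.0012, 0.0025]
scene spatula_tip 0.9 [0.4551 0.0331 0.0095]
scene spatula_tip 0.29 [ 0.3907 -0.0997 -0.003 ]
```

View pics/c4.png

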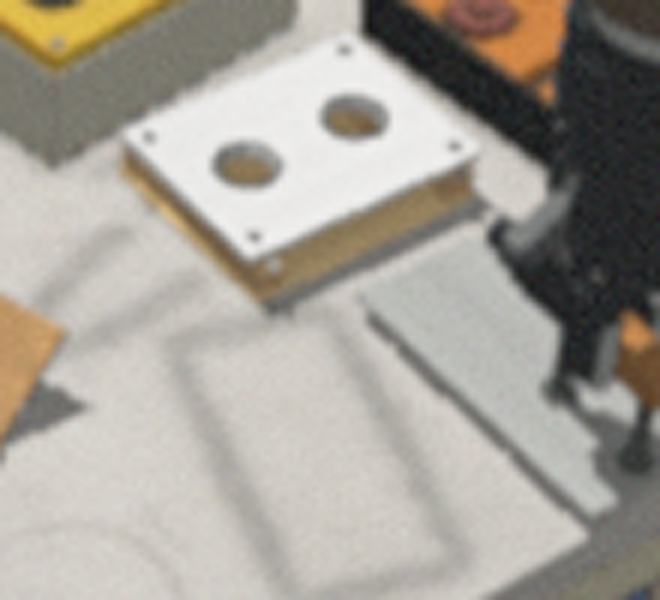

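The blade is level in front of the slot, with its front corner at about (365,300) and its tip at z ≈ 0.0095 by the network. Inserting now.

>>> jog_arm(deltas=[[[-0.01,0.001,-0.0005],[0,0,0],0],[[-0.022,0.001,-0.0005],[0,0,0],0],[[-0.034,0.001,-0.0005],[0,0,0],0],[[-0.046,0.001,-0.0005],[0,0,0],0],[[-0.056,0.001,-0.0005],[0,0,0],0],[[-0.056,0.001,-0.0005],[0,0,0],0]])

```text
time: 6.73
tcp_pos: [0.4034, 0.0347, 0.0464]
eef_rot: [[-1.0, 0.018, 0.003], [0.018, 1.0, 0.0], [-0.003, 0.0, -1.0]]
wrist_force: [-0.7, -0.3, -1.9]
width: 0.0141
gripper_force: 97.8
```

```bash
python3 - <<'E'
from h import *
plan([(.449,.034,.045,178.8)])
E
```

```text
t 6.7333 tcp [0.4034 0.0347 0.0464] phi 178.95 tilt [0.0026 0.0002] j [ 0.09 -0.26 -0.5   1.32 -0.    0.1 ] F [-0.7 -0.3 -1.9] w 0.0141 97.8
[-0.0456, 0.0002, 0.0015] [0.0002, 0.0026, 0.0026]
```

>>> jog_arm(deltas=[[[-0.01,0,0.001],[0,0,0],0],[[-0.022,0,0.001],[0,0,0],0],[[-0.034,0,0.001],[0,0,0],0],[[-0.045,0,0.001],[0,0,0],0],[[-0.045,0,0.001],[0,0,0],0],[[-0.045,0,0.001],[0,0,0],0]])

```text
time: 7.23
tcp_pos: [0.4461, 0.0338, 0.0446]
eef_rot: [[-1.0, 0.018, 0.0], [0.018, 1.0, 0.0], [-0.0, 0.0, -1.0]]
wrist_force: [0.4, -0.4, -2.4]
width: 0.0144
gripper_force: 97.8
```

```bash
python3 - <<'E'
from h import *
plan([(.449,.034,.105,178.8)])
E
```

```text
t 7.2333 tcp [0.4461 0.0338 0.0446] phi 178.95 tilt [0. 0.] j [ 0.08 -0.15 -0.42  1.3   0.    0.09] F [ 0.4 -0.4 -2.4] w 0.0144 97.8
[-0.0029, 0.0003, -0.0604] [0.0, 0.0, 0.0026]
```

>>> jog_arm(deltas=[[[0,0,-0.003],[0,0,0],0],[[0,0,-0.005],[0,0,0],0],[[0,0,-0.007],[0,0,0],0],[[0,0,-0.009],[0,0,0],0],[[0,0,-0.011],[0,0,0],0],[[0,0,-0.014],[0,0,0],0],[[0,0,-0.019],[0,0,0],0],[[0,0,-0.025],[0,0,0],0]])

```text
time: 7.9
tcp_pos: [0.4459, 0.0337, 0.0692]
eef_rot: [[-1.0, 0.018, -0.001], [0.018, 1.0, -0.0], [0.001, -0.0, -1.0]]
wrist_force: [-0.2, 0.5, -4.5]
width: 0.0143
gripper_force: 97.6
```

>>> jog_arm(deltas=[[[0,0,-0.008],[0,0,0],0],[[0,0,-0.017],[0,0,0],0],[[0,0,-0.026],[0,0,0],0],[[0,0,-0.035],[0,0,0],0],[[0,0,-0.042],[0,0,0],0],[[0,0,-0.045],[0,0,0],0],[[0,0,-0.045],[0,0,0],0]])

```text
time: 8.48
tcp_pos: [0.4467, 0.0338, 0.115]
eef_rot: [[-1.0, 0.018, 0.001], [0.018, 1.0, 0.0], [-0.001, 0.0, -1.0]]
wrist_force: [0.2, 0.2, -4.4]
width: 0.0143
gripper_force: 97.6
```

```bash
python3 - <<'E'
from h import *
plan([])
im2=snap("scene","s3");im=snap("top","t3")
for n in("scene","top"):
    for l in ["plate","spatula_tip"]:
        for d in ctrl.mark_of(n,l)[:2]: print(n,l,round(d["conf"],2),c2w(n,d["centre"]).round(4))
a=cv2.resize(im[170:330,290:400],None,fx=3.4,fy=3.4,interpolation=2)
b=cv2.resize(im2[130:270,270:390],None,fx=3.4,fy=3.4,interpolation=2)
h=min(a.shape[0],b.shape[0]);cv2.imwrite("pics/c5.png",np.hstack([a[:h],b[:h]])[...,::-1])
E
```

```text
t 8.4833 tcp [0.4467 0.0338 0.115 ] phi 178.95 tilt [0.0013 0.0001] j [ 0.08 -0.17 -0.3   1.44 -0.    0.09] F [ 0.2  0.2 -4.4] w 0.0143 97.6
scene plate 0.82 [0.5289 0.0349 0.0805]
scene spatula_tip 0.66 [0.5569 0.0303 0.0801]
top plate 0.96 [0.5267 0.0337 0.0772]
top spatula_tip 0.6 [0.5582 0.0286 0.0779]
```

View pics/c5.png

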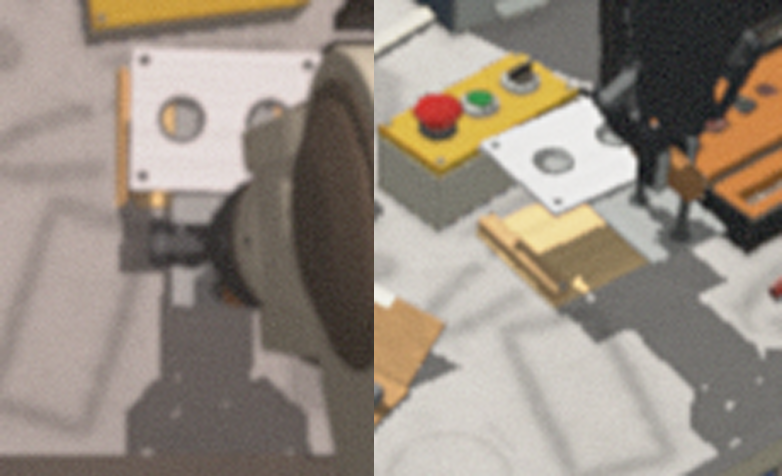

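Left half: the plate sits on the blade, with its visible hole at (182,120). Right half: it is level and clear of the rack. Carrying it to the tray now.

>>> jog_arm(deltas=[[[0.0003,0.0026,0],[0,0,-0.003],0],[[0.001,0.01,0],[0,0,-0.013],0],[[0.0025,0.023,0],[0,0,-0.029],0],[[0.0045,0.041,0],[0,0,-0.052],0],[[0.007,0.064,0],[0,0,-0.081],0],[[0.01,0.09,0],[0,0,-0.113],0],[[0.0127,0.115,0],[0,0,-0.145],0],[[0.0156,0.141,0],[0,0,-0.178],0]])

```text
time: 9.45
tcp_pos: [0.4327, 0.1766, 0.114]
eef_rot: [[-0.987, -0.161, 0.0], [-0.161, 0.987, 0.0], [-0.0, 0.0, -1.0]]
wrist_force: [0.1, 0.5, -4.0]
width: 0.014
gripper_force: 97.7
```

>>> jog_arm(deltas=[[[-0.0017,0.0257,0],[0,0,-0.032],0],[[-0.0035,0.0514,0],[0,0,-0.064],0],[[-0.005,0.0745,0],[0,0,-0.093],0],[[-0.0062,0.0926,0],[0,0,-0.116],0],[[-0.0071,0.1054,0],[0,0,-0.132],0],[[-0.0076,0.1132,0],[0,0,-0.142],0],[[-0.0078,0.1157,0],[0,0,-0.145],0],[[-0.0078,0.1157,0],[0,0,-0.145],0]])

```text
time: 10.12
tcp_pos: [0.4224, 0.2906, 0.1139]
eef_rot: [[-0.954, -0.3, -0.0], [-0.3, 0.954, -0.0], [0.0, -0.0, -1.0]]
wrist_force: [-0.0, 0.1, -4.3]
width: 0.0146
gripper_force: 97.5
```

```bash
python3 - <<'E'
from h import *
plan([(.423,.2904,.056,-162.55)])
im2=snap("scene","s4");im=snap("top","t4")
for n in("scene","top"):
    for l in ["plate","spatula_tip","spatula_grip","tray"]:
        for d in ctrl.mark_of(n,l)[:1]: print(n,l,round(d["conf"],2),c2w(n,d["centre"]).round(4))
a=cv2.resize(im[170:310,160:290],None,fx=3,fy=3,interpolation=2)
b=cv2.resize(im2[155:295,180:310],None,fx=3,fy=3,interpolation=2)
cv2.imwrite("pics/c6.png",np.hstack([a,b])[...,::-1])
E
```

```text
t 10.1167 tcp [0.4224 0.2906 0.1139] phi -162.52 tilt [-0.0003 -0.0003] j [ 0.6  -0.01 -0.15  1.43 -0.    0.3 ] F [-0.   0.1 -4.3] w 0.0146 97.5
[-0.0006, -0.0003, 0.0579] [-0.0002, -0.0004, 0.0005]
scene plate 0.93 [0.4989 0.3166 0.081 ]
scene spatula_tip 0.57 [0.5273 0.3223 0.0803]
scene spatula_grip 0.62 [0.419  0.2875 0.129 ]
scene tray 0.72 [0.5068 0.3153 0.0046]
top plate 0.64 [0.4995 0.3123 0.0797]
top tray 0.63 [5.079e-01 3.182e-01 5.000e-04]
```

View pics/c6.png

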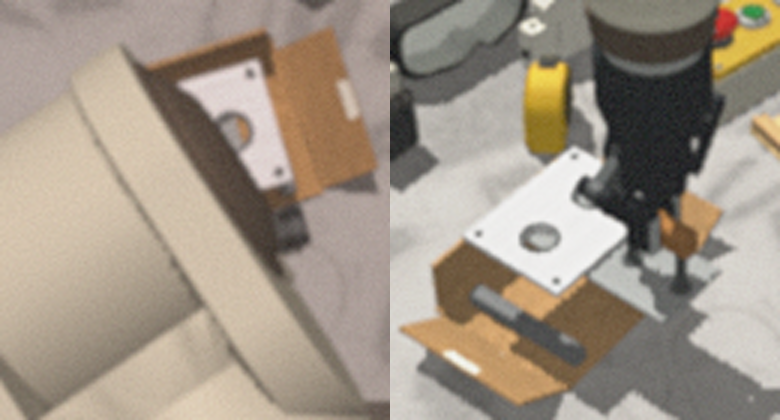

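The plate is level above the tray, its near corner at about (557,290) in the right half, and aligned with the tray. Lowering gently.

>>> jog_arm(deltas=[[[0,0,0.004],[0,0,0],0],[[0,0,0.012],[0,0,0],0],[[0,0,0.022],[0,0,0],0],[[0,0,0.033],[0,0,0],0],[[0,0,0.043],[0,0,0],0],[[0,0,0.05],[0,0,0],0],[[0,0,0.054],[0,0,0],0],[[0,0,0.056],[0,0,0],0]])

```text
time: 11.28
tcp_pos: [0.4221, 0.2902, 0.0569]
eef_rot: [[-0.954, -0.3, -0.001], [-0.3, 0.954, -0.001], [0.001, -0.0, -1.0]]
wrist_force: [-0.7, -0.4, -3.5]
width: 0.0143
gripper_force: 97.6
```

>>> jog_arm(deltas=[[[0,0,0.0015],[0,0,0],0],[[0,0,0.003],[0,0,0],0],[[0,0,0.0045],[0,0,0],0],[[0,0,0.006],[0,0,0],0],[[0,0,0.0075],[0,0,0],0],[[0,0,0.009],[0,0,0],0],[[0,0,0.0105],[0,0,0],0],[[0,0,0.0118],[0,0,0],0]])

```text
time: 11.95
tcp_pos: [0.4227, 0.2906, 0.0464]
eef_rot: [[-0.954, -0.3, 0.001], [-0.3, 0.954, 0.0], [-0.001, 0.0, -1.0]]
wrist_force: [-0.0, -0.4, -1.3]
width: 0.0143
gripper_force: 97.8
```

```bash
python3 - <<'E'
from h import *
plan([(.423,.2904,.0455,-162.55)])
im2=ctrl.read_camera("scene")
for d in ctrl.mark_of("scene","plate")[:1]: print(round(d["conf"],2),c2w("scene",d["centre"]).round(4))
E
```

```text
t 11.95 tcp [0.4227 0.2906 0.0464] phi -162.54 tilt [0.0006 0.0004] j [ 0.6   0.01 -0.26  1.3  -0.    0.3 ] F [-0.  -0.4 -1.3] w 0.0143 97.8
[-0.0002, -0.0003, 0.0009] [0.0002, 0.0007, 0.0001]
0.96 [0.5019 0.3167 0.0173]
```

>>> jog_arm(deltas=[[[0.006,0,0],[0,0,0],0],[[0.014,0,0],[0,0,0],0],[[0.024,0,0],[0,0,0],0],[[0.036,0,0],[0,0,0],0],[[0.05,0,0],[0,0,0],0],[[0.065,0,0],[0,0,0],0],[[0.08,0,0],[0,0,0],0],[[0.095,0,0],[0,0,0],0]])

```text
time: 12.72
tcp_pos: [0.3304, 0.2614, 0.0462]
eef_rot: [[-0.954, -0.3, -0.0], [-0.3, 0.954, 0.0], [-0.0, 0.0, -1.0]]
wrist_force: [0.5, -0.8, -1.5]
width: 0.0146
gripper_force: 97.8
```

>>> jog_arm(deltas=[[[0.01,0,0],[0,0,0],0],[[0.015,0,-0.01],[0,0,0],0],[[0.015,0,-0.03],[0,0,0],0],[[0.015,0,-0.05],[0,0,0],0],[[0.015,0,-0.05],[0,0,0],0]])

```text
time: 13.13
tcp_pos: [0.3189, 0.2586, 0.1007]
eef_rot: [[-0.954, -0.3, 0.005], [-0.3, 0.954, 0.004], [-0.006, 0.002, -1.0]]
wrist_force: [0.2, 0.8, -0.6]
width: 0.0142
gripper_force: 98.0
```

```bash
python3 - <<'E'
from h import *
plan([])
im2=snap("scene","s5");im=snap("top","t5")
for n in("scene","top"):
    for l in ["plate","tray","panel_left_edge","panel_right_edge","side_cutters","eraser"]:
        for d in ctrl.mark_of(n,l)[:1]: print(n,l,round(d["conf"],2),c2w(n,d["centre"]).round(4))
a=cv2.resize(im[170:310,160:290],None,fx=3,fy=3,interpolation=2)
b=cv2.resize(im2[155:295,180:310],None,fx=3,fy=3,interpolation=2)
cv2.imwrite("pics/c7.png",np.hstack([a,b])[...,::-1])
E
```

```text
t 13.1333 tcp [0.3189 0.2586 0.1007] phi -162.53 tilt [0.0048 0.0038] j [ 0.68 -0.27 -0.4   1.43 -0.    0.38] F [ 0.2  0.8 -0.6] w 0.0142 98.0
scene plate 0.72 [0.5004 0.3163 0.0163]
scene tray 0.84 [0.5096 0.3158 0.0037]
scene panel_left_edge 0.89 [0.4646 0.43   0.0308]
scene panel_right_edge 0.94 [0.5405 0.2007 0.0293]
scene side_cutters 0.77 [ 0.392  -0.0977 -0.0053]
scene eraser 0.63 [0.3992 0.5049 0.0039]
top plate 0.96 [0.4983 0.3158 0.0139]
top tray 0.68 [ 0.5059  0.3184 -0.0011]
top panel_left_edge 0.96 [0.4648 0.4259 0.027 ]
top panel_right_edge 0.75 [0.5424 0.2003 0.023 ]
top side_cutters 0.74 [ 0.3878 -0.0983 -0.0016]
top eraser 0.59 [0.3982 0.4981 0.0019]
```

View pics/c7.png

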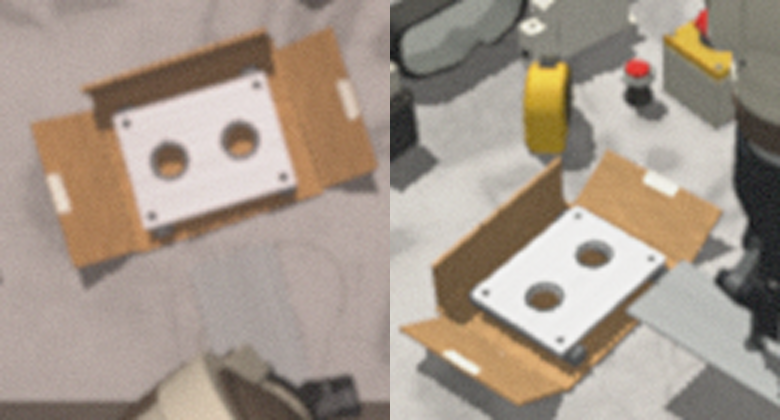

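The plate lies square on the ribs, its corners at (118,118), (262,75), (297,188) and (147,228) in the left half, clear of the walls, and the spatula is out. Next I'll lay the spatula down nearer the robot.

>>> jog_arm(deltas=[[[-0.003,-0.01,0],[0,0,0.12],0],[[-0.006,-0.02,0],[0,0,0.24],0],[[-0.01,-0.03,0],[0,0,0.36],0],[[-0.014,-0.04,0],[0,0,0.48],0],[[-0.018,-0.05,0],[0,0,0.6],0],[[-0.022,-0.06,0],[0,0,0.72],0],[[-0.026,-0.07,0],[0,0,0.84],0],[[-0.026,-0.07,0],[0,0,0.96],0]])

```text
time: 14.5
tcp_pos: [0.3642, 0.1975, 0.0962]
eef_rot: [[-0.789, 0.615, 0.0], [0.615, 0.789, -0.0], [-0.0, -0.0, -1.0]]
wrist_force: [0.1, 0.1, -1.4]
width: 0.0146
gripper_force: 97.8
```

>>> jog_arm(deltas=[[[0,0,0],[0,0,0.12],0],[[0,0,0],[0,0,0.24],0],[[0,0,0.01],[0,0,0.36],0],[[0,0,0.02],[0,0,0.48],0],[[0,0,0.03],[0,0,0.6],0],[[0,0,0.04],[0,0,0.72],0],[[0,0,0.047],[0,0,0.84],0],[[0,0,0.05],[0,0,0.94],0]])

```text
time: 15.17
tcp_pos: [0.3629, 0.1982, 0.0451]
eef_rot: [[0.031, 1.0, -0.001], [1.0, -0.031, -0.001], [-0.001, -0.001, -1.0]]
wrist_force: [-0.2, -0.2, -1.8]
width: 0.0145
gripper_force: 97.8
```

```bash
python3 - <<'E'
from h import *
plan([(.365,.20,.0358,88.5)])
E
```

```text
t 15.1667 tcp [0.3629 0.1982 0.0451] phi 88.24 tilt [-0.0012 -0.0006] j [ 0.5  -0.23 -0.49  1.32  0.    2.1 ] F [-0.2 -0.2 -1.8] w 0.0145 97.8
[0.0018, 0.0021, 0.0093] [-0.0012, 0.0006, -0.0045]
```

Lower 9 mm slowly, open and go up.

>>> jog_arm(deltas=[[[0,0,0.003],[0,0,0],0],[[0,0,0.006],[0,0,0],0],[[0,0,0.008],[0,0,0],0],[[0,0,0.0095],[0,0,0],0],[[0,0,0.0095],[0,0,0],0]])

```text
time: 15.58
tcp_pos: [0.3633, 0.1985, 0.0365]
eef_rot: [[0.023, 1.0, -0.0], [1.0, -0.023, -0.0], [-0.0, -0.0, -1.0]]
wrist_force: [-0.4, -0.5, -2.0]
width: 0.0141
gripper_force: 97.8
```

>>> jog_arm(deltas=[[[0,0,0],[0,0,0],0.3],[[0,0,0],[0,0,0],0.6],[[0,0,0],[0,0,0],0.6],[[0,0,0],[0,0,0],0.6],[[0,0,0],[0,0,0],0.6],[[0,0,0],[0,0,0],0.6]])

```text
time: 16.08
tcp_pos: [0.3634, 0.1985, 0.0368]
eef_rot: [[0.024, 1.0, 0.0], [1.0, -0.024, 0.0], [0.0, 0.0, -1.0]]
wrist_force: [-0.5, -0.9, 0.1]
width: 0.0512
gripper_force: 0.0
```

```bash
python3 - <<'E'
from h import *
plan([])
# tray frame helper
o=np.array([.506,.3165]);a=np.radians(17.3);ex=np.array([np.cos(a),np.sin(a)]);ey=np.array([-np.sin(a),np.cos(a)])
T=lambda x,y:o+x*ex+y*ey
for p in [(.4648,.428),(.5418,.2005)]:
    d=np.array(p)-o; print("edge local",d@ex,d@ey)
for p in [(0,-120),(0,-150),(0,-100),(0,120),(0,150),(0,-85)]: print(p,T(p[0]/1e3,p[1]/1e3),np.hypot(*T(p[0]/1e3,p[1]/1e3)))
E
```

```text
t 16.0833 tcp [0.3634 0.1985 0.0368] phi 88.6 tilt [0.0002 0.0001] j [ 0.5  -0.23 -0.5   1.3   0.    2.1 ] F [-0.5 -0.9  0.1] w 0.0512 0.0
edge local -0.006178846479842133 0.1187076739565667
edge local -0.00031504877082308425 -0.12139827323430923
(0, -120) [0.54168498 0.2019287 ] 0.5780984556092275
(0, -150) [0.55060623 0.17328588] 0.5772306453855489
(0, -100) [0.53573749 0.22102392] 0.5795396696069605
(0, 120) [0.47031502 0.4310713 ] 0.6379801530002529
(0, 150) [0.46139377 0.45971412] 0.6513227172667807
(0, -85) [0.53127686 0.23534533] 0.5810701608677933
```

>>> jog_arm(deltas=[[[0,0,-0.03],[0,0,0],0.6],[[0,0,-0.065],[0,0,0],0.6],[[0,0.01,-0.09],[0,0,-0.05],0.3],[[-0.006,0.045,-0.09],[0,0,-0.12],0],[[-0.01,0.085,-0.09],[0,0,-0.19],0],[[-0.014,0.125,-0.09],[0,0,-0.26],0],[[-0.018,0.16,-0.09],[0,0,-0.326],0],[[-0.021,0.188,-0.09],[0,0,-0.326],0]], newtons=40)

```text
time: 16.75
tcp_pos: [0.5532, 0.1722, 0.1262]
eef_rot: [[-0.3, 0.954, 0.0], [0.954, 0.3, -0.0], [-0.0, 0.0, -1.0]]
wrist_force: [-0.1, 0.5, -0.2]
width: 0.0001
gripper_force: 0.0
```

>>> jog_arm(deltas=[[[0,0,0.01],[0,0,0],0],[[0,0,0.02],[0,0,0],0],[[0,0,0.03],[0,0,0],0]])

```text
time: 17.0
tcp_pos: [0.5502, 0.1728, 0.0954]
eef_rot: [[-0.297, 0.955, -0.001], [0.955, 0.297, -0.0], [0.0, -0.001, -1.0]]
wrist_force: [-1.3, -0.2, 0.3]
width: -0.0
gripper_force: 0.0
```

```bash
python3 - <<'E'
from h import *
plan([(.5506,.1733,.012,107.3)])
im=snap("top","t6"); snap("scene","s6")
for n in("scene","top"):
    for l in ["spatula","spatula_grip","plate","button_head","tape_measure"]:
        for d in ctrl.mark_of(n,l)[:1]: print(n,l,round(d["conf"],2),c2w(n,d["centre"]).round(4))
E
```

```text
t 17.0 tcp [0.5502 0.1728 0.0954] phi 107.26 tilt [-0.0013 -0.0003] j [ 0.3   0.14 -0.03  1.4   0.    1.57] F [-1.3 -0.2  0.3] w -0.0 0.0
[0.0004, 0.0007, 0.0834] [-0.0013, -0.0001, -0.0007]
scene spatula 0.76 [ 0.364   0.1974 -0.0052]
scene spatula_grip 0.83 [0.3618 0.1962 0.0539]
scene plate 0.34 [ 0.6641  0.1447 -0.002 ]
scene button_head 0.42 [ 0.6651  0.1431 -0.0011]
scene tape_measure 0.75 [0.6803 0.227  0.005 ]
top spatula 0.89 [ 3.627e-01  1.989e-01 -1.000e-04]
top spatula_grip 0.77 [0.3652 0.1988 0.0498]
top plate 0.62 [0.5012 0.3181 0.0135]
```

>>> jog_arm(deltas=[[[0,0,0.03],[0,0,0],0],[[0,0,0.06],[0,0,0],0],[[0,0,0.078],[0,0,0],0],[[0,0,0.083],[0,0,0],0],[[0.006,0,0.083],[0,0,0],0],[[0.012,0,0.083],[0,0,0],0],[[0.018,0,0.083],[0,0,0],0],[[0.024,0,0.083],[0,0,0],0]])

```text
time: 18.27
tcp_pos: [0.5463, 0.1924, 0.0173]
eef_rot: [[-0.294, 0.956, 0.007], [0.956, 0.294, -0.009], [-0.011, 0.004, -1.0]]
wrist_force: [4.7, -48.7, 30.1]
width: 0.0001
gripper_force: 24.2
```

>>> jog_arm(deltas=[[[0.004,0,0],[0,0,0],0],[[0.008,0,0],[0,0,0],0],[[0.012,0,0],[0,0,0],0],[[0.016,0,0],[0,0,0],0]])

```text
time: 18.6
tcp_pos: [0.5407, 0.2111, 0.0169]
eef_rot: [[-0.295, 0.955, 0.005], [0.955, 0.295, 0.001], [-0.001, 0.005, -1.0]]
wrist_force: [0.8, -1.2, 1.8]
width: -0.0002
gripper_force: 0.8
```

```bash
python3 - <<'E'
from h import *
plan([(.5506,.1733,.012,107.3)])
im=snap("top","t7"); snap("scene","s7")
for n in("scene","top"):
    for l in ["panel_right_edge"]:
        for d in ctrl.mark_of(n,l)[:1]: print(n,l,round(d["conf"],2),c2w(n,d["centre"]).round(4))
E
```

```text
t 18.6 tcp [0.5407 0.2111 0.0169] phi 107.19 tilt [0.0049 0.0008] j [ 0.37  0.18 -0.14  1.25 -0.    1.64] F [ 0.8 -1.2  1.8] w -0.0002 0.8
[-0.039, -0.0018, 0.0049] [0.0049, 0.0007, -0.002]
scene panel_right_edge 0.91 [0.5335 0.2249 0.0532]
```

>>> jog_arm(deltas=[[[0.003,0,0.003],[0,0,0],0],[[0.006,0,0.003],[0,0,0],0],[[0.009,0,0.003],[0,0,0],0],[[0.011,0,0.003],[0,0,0],0],[[0.013,0,0.003],[0,0,0],0]])

```text
time: 19.22
tcp_pos: [0.5366, 0.224, 0.014]
eef_rot: [[-0.297, 0.955, 0.005], [0.955, 0.297, 0.001], [-0.001, 0.005, -1.0]]
wrist_force: [-5.2, -7.2, 27.1]
width: 0.0003
gripper_force: 3.2
```

```bash
cat >> h.py <<'E'
o=np.array([.506,.3165]);_a=np.radians(17.3);ex=np.array([np.cos(_a),np.sin(_a)]);ey=np.array([-np.sin(_a),np.cos(_a)])
def look(k,f):
    plan([]); p=ctrl.read_state()["tcp_pos"][:2]-o; print("tcp local",(p@ex).round(4),(p@ey).round(4))
    snap("scene","s"+f); snap("top","t"+f)
    for n in("scene","top"):
        for d in ctrl.mark_of(n,k)[:1]:
            c=c2w(n,d["centre"]); q=c[:2]-o; print(n,k,round(d["conf"],2),"local y",(q@ey).round(4),"z",c[2].round(4))
E
python3 -c "
from h import *
look('panel_right_edge','8')"
```

```text
t 19.2167 tcp [0.5366 0.224  0.014 ] phi 107.27 tilt [0.0046 0.0008] j [ 0.4   0.18 -0.14  1.24 -0.    1.67] F [-5.2 -7.2 27.1] w 0.0003 3.2
tcp local 0.0017 -0.0974
scene panel_right_edge 0.6 local y -0.0857 z 0.053
top panel_right_edge 0.36 local y 0.0014 z -0.0012
```

>>> jog_arm(deltas=[[[0,0,-0.006],[0,0,0],0],[[0,0,-0.012],[0,0,0],0],[[0.001,0,-0.016],[0,0,0],0],[[0.003,0,-0.016],[0,0,0],0],[[0.003,0,-0.016],[0,0,0],0]])

```text
time: 19.83
tcp_pos: [0.534, 0.2268, 0.0265]
eef_rot: [[-0.297, 0.955, -0.0], [0.955, 0.297, 0.0], [0.0, -0.0, -1.0]]
wrist_force: [0.1, 0.2, 0.3]
width: -0.0001
gripper_force: 0.0
```

```bash
python3 -c "
from h import *
look('panel_right_edge','9')
a=cv2.imread('pics/s9.png')[150:290,170:330];cv2.imwrite('pics/c9.png',cv2.resize(a,None,fx=4,fy=4,interpolation=2))"
```

```text
t 19.8333 tcp [0.534  0.2268 0.0265] phi 107.3 tilt [-0.0002  0.0001] j [ 0.4   0.18 -0.12  1.27  0.    1.67] F [0.1 0.2 0.3] w -0.0001 0.0
tcp local 0.0001 -0.0939
scene panel_right_edge 0.69 local y -0.0771 z 0.0527
top panel_right_edge 0.17 local y 0.1127 z 0.0264
```

View pics/c9.png

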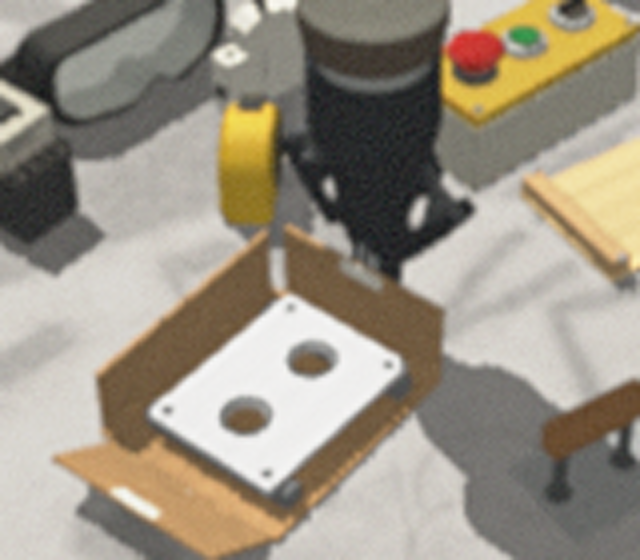

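The right panel stands nearly upright, its top edge running from (285,230) to (440,312), and the plate has not moved. Pushing gently to the stop.

>>> jog_arm(deltas=[[[0.001,0,0],[0,0,0],0],[[0.002,0,0],[0,0,0],0],[[0.003,0,0],[0,0,0],0]])

```text
time: 20.28
tcp_pos: [0.5331, 0.2292, 0.0265]
eef_rot: [[-0.297, 0.955, -0.0], [0.955, 0.297, -0.0], [-0.0, -0.0, -1.0]]
wrist_force: [-0.3, -0.9, -0.1]
width: -0.0007
gripper_force: 0.3
```

>>> jog_arm(deltas=[[[0.001,0,0],[0,0,0],0],[[0.002,0,0],[0,0,0],0]])

```text
time: 20.45
tcp_pos: [0.5329, 0.2298, 0.0265]
eef_rot: [[-0.296, 0.955, 0.001], [0.955, 0.296, -0.003], [-0.003, -0.0, -1.0]]
wrist_force: [3.0, -12.0, 0.6]
width: 0.0001
gripper_force: 6.3
```

```bash
python3 -c "
from h import *
look('panel_right_edge','10')"
```

```text
t 20.45 tcp [0.5329 0.2298 0.0265] phi 107.23 tilt [ 0.0006 -0.0031] j [ 0.41  0.18 -0.12  1.27 -0.    1.68] F [  3.  -12.    0.6] w 0.0001 6.3
tcp local -0.0001 -0.0907
scene panel_right_edge 0.63 local y -0.0753 z 0.054
```

>>> jog_arm(deltas=[[[0.001,0,0],[0,0,0],0],[[0.002,0,0],[0,0,0],0]])

```text
time: 20.82
tcp_pos: [0.5328, 0.2301, 0.0266]
eef_rot: [[-0.295, 0.956, 0.002], [0.956, 0.295, -0.006], [-0.006, -0.0, -1.0]]
wrist_force: [5.9, -21.0, 0.8]
width: 0.0001
gripper_force: 11.0
```

```bash
python3 -c "
from h import *
look('panel_right_edge','11')"
```

```text
t 20.8167 tcp [0.5328 0.2301 0.0266] phi 107.15 tilt [ 0.0016 -0.0062] j [ 0.41  0.18 -0.12  1.27 -0.01  1.68] F [  5.9 -21.    0.8] w 0.0001 11.0
tcp local -0.0001 -0.0905
scene panel_right_edge 0.87 local y -0.0786 z 0.0559
```

>>> jog_arm(deltas=[[[-0.01,0,0],[0,0,0],0],[[-0.02,0,-0.02],[0,0,0],0],[[-0.02,0,-0.06],[0,0,0],0],[[-0.01,0,-0.1],[0,0,0],0],[[0.025,0,-0.1],[0,0,0],0],[[0.065,0,-0.1],[0,0,0],0],[[0.105,0,-0.1],[0,0,0],0],[[0.145,0,-0.1],[0,0,0],0]])

```text
time: 21.68
tcp_pos: [0.4885, 0.3731, 0.1272]
eef_rot: [[-0.296, 0.955, 0.001], [0.955, 0.296, 0.001], [0.001, 0.001, -1.0]]
wrist_force: [0.6, -1.0, -0.7]
width: -0.0002
gripper_force: 0.0
```

>>> jog_arm(deltas=[[[0.04,0,0],[0,0,0],0],[[0.075,0,0],[0,0,0],0],[[0.095,0,0],[0,0,0],0],[[0.095,0,0.02],[0,0,0],0],[[0.095,0,0.04],[0,0,0],0],[[0.095,0,0.04],[0,0,0],0]])

```text
time: 22.18
tcp_pos: [0.4591, 0.4616, 0.0824]
eef_rot: [[-0.298, 0.955, -0.004], [0.955, 0.298, -0.004], [-0.002, -0.005, -1.0]]
wrist_force: [-0.5, -1.2, -0.9]
width: -0.0003
gripper_force: 0.0
```

```bash
python3 -c "
from h import *
look('panel_left_edge','12')
for n in ('scene','top'):
    for l in ('panel_right_edge','plate'):
        for d in ctrl.mark_of(n,l)[:1]:
            c=c2w(n,d['centre']); q=c[:2]-o; print(n,l,round(d['conf'],2),'local',(q@ex).round(4),(q@ey).round(4),'z',c[2].round(4))
plan([(.4608,.4616,.022,107.3)])"
```

```text
t 22.1833 tcp [0.4591 0.4616 0.0824] phi 107.35 tilt [-0.0042 -0.0036] j [0.79 0.33 0.17 1.42 0.   2.06] F [-0.5 -1.2 -0.9] w -0.0003 0.0
tcp local -0.0016 0.1525
scene panel_left_edge 0.86 local y 0.1177 z 0.0283
top panel_left_edge 0.72 local y 0.1194 z 0.028
scene panel_right_edge 0.75 local -0.0026 -0.0751 z 0.0539
scene plate 0.64 local -0.007 -0.0009 z 0.0193
top panel_right_edge 0.59 local 0.0013 -0.0768 z 0.0542
top plate 0.88 local -0.0068 0.0 z 0.0148
t 22.5833 tcp [0.4613 0.4624 0.0879] phi 107.25 tilt [0.0012 0.0013] j [0.79 0.32 0.18 1.42 0.   2.06] F [-0.5  0.2 -0.3] w 0.0 0.0
[-0.0006, -0.0008, 0.0659] [0.0015, -0.0009, -0.0008]
```

>>> jog_arm(deltas=[[[0,0,0.025],[0,0,0],0],[[0,0,0.05],[0,0,0],0],[[0,0,0.063],[0,0,0],0],[[0,0,0.066],[0,0,0],0],[[-0.005,0,0.066],[0,0,0],0],[[-0.011,0,0.066],[0,0,0],0],[[-0.015,0,0.066],[0,0,0],0],[[-0.018,0,0.066],[0,0,0],0]])

```text
time: 23.25
tcp_pos: [0.467, 0.4448, 0.0223]
eef_rot: [[-0.296, 0.955, 0.002], [0.955, 0.296, 0.001], [0.001, 0.002, -1.0]]
wrist_force: [0.1, 0.2, 0.4]
width: 0.0002
gripper_force: 0.0
```

>>> jog_arm(deltas=[[[-0.003,0,0],[0,0,0],0],[[-0.006,0,0],[0,0,0],0],[[-0.009,0,0],[0,0,0],0],[[-0.012,0,0],[0,0,0],0]])

```text
time: 23.58
tcp_pos: [0.4693, 0.4389, 0.0245]
eef_rot: [[-0.3, 0.954, 0.0], [0.954, 0.3, 0.012], [0.012, 0.004, -1.0]]
wrist_force: [-15.6, 26.5, 20.3]
width: 0.0001
gripper_force: 14.8
```

>>> jog_arm(deltas=[[[-0.003,0,0],[0,0,0],0],[[-0.006,0,0],[0,0,0],0],[[-0.009,0,0],[0,0,0],0],[[-0.012,0,0],[0,0,0],0]])

```text
time: 23.92
tcp_pos: [0.4735, 0.4224, 0.0215]
eef_rot: [[-0.297, 0.955, 0.001], [0.955, 0.297, 0.001], [0.001, 0.001, -1.0]]
wrist_force: [0.2, 1.3, 0.9]
width: 0.0004
gripper_force: 0.8
```

```bash
python3 -c "
from h import *
look('panel_left_edge','13')"
```

```text
t 23.9167 tcp [0.4735 0.4224 0.0215] phi 107.3 tilt [0.0009 0.001 ] j [0.73 0.3  0.02 1.29 0.   2.  ] F [0.2 1.3 0.9] w 0.0004 0.8
tcp local 0.0004 0.1108
scene panel_left_edge 0.64 local y 0.0964 z 0.0506
top panel_left_edge 0.64 local y 0.0944 z 0.0468
```

>>> jog_arm(deltas=[[[-0.003,0,-0.004],[0,0,0],0],[[-0.006,0,-0.006],[0,0,0],0],[[-0.009,0,-0.006],[0,0,0],0],[[-0.012,0,-0.006],[0,0,0],0],[[-0.015,0,-0.006],[0,0,0],0],[[-0.017,0,-0.006],[0,0,0],0]])

```text
time: 24.62
tcp_pos: [0.4785, 0.4054, 0.0267]
eef_rot: [[-0.297, 0.955, 0.0], [0.955, 0.297, -0.0], [-0.0, 0.0, -1.0]]
wrist_force: [-0.1, 0.3, 0.1]
width: 0.0003
gripper_force: 0.4
```

```bash
python3 -c "
from h import *
look('panel_left_edge','14')"
```

```text
t 24.6167 tcp [0.4785 0.4054 0.0267] phi 107.26 tilt [ 0.0001 -0.    ] j [ 0.7   0.29  0.01  1.29 -0.    1.97] F [-0.1  0.3  0.1] w 0.0003 0.4
tcp local 0.0002 0.0931
scene panel_left_edge 0.65 local y 0.0788 z 0.0537
top panel_left_edge 0.53 local y 0.0777 z 0.0531
```

>>> jog_arm(deltas=[[[-0.001,0,0],[0,0,0],0],[[-0.002,0,0],[0,0,0],0],[[-0.003,0,0],[0,0,0],0],[[-0.004,0,0],[0,0,0],0]])

```text
time: 25.15
tcp_pos: [0.4795, 0.4021, 0.0268]
eef_rot: [[-0.297, 0.955, 0.0], [0.955, 0.297, 0.0], [0.0, 0.0, -1.0]]
wrist_force: [-0.1, 1.3, 0.9]
width: 0.0002
gripper_force: 0.3
```

```bash
python3 -c "
from h import *
look('panel_left_edge','15')"
```

```text
t 25.15 tcp [0.4795 0.4021 0.0268] phi 107.29 tilt [0.0001 0.0001] j [0.7  0.28 0.   1.29 0.   1.97] F [-0.1  1.3  0.9] w 0.0002 0.3
tcp local 0.0002 0.0896
scene panel_left_edge 0.77 local y 0.0755 z 0.0538
top panel_left_edge 0.51 local y 0.077 z 0.053
```

>>> jog_arm(deltas=[[[-0.001,0,0],[0,0,0],0],[[-0.002,0,0],[0,0,0],0]])

```text
time: 25.52
tcp_pos: [0.4797, 0.4014, 0.0267]
eef_rot: [[-0.298, 0.955, -0.001], [0.955, 0.298, 0.003], [0.003, -0.0, -1.0]]
wrist_force: [-4.1, 10.2, -2.7]
width: 0.0001
gripper_force: 5.6
```

>>> jog_arm(deltas=[[[-0.001,0,0],[0,0,0],0],[[-0.002,0,0],[0,0,0],0]])

```text
time: 25.68
tcp_pos: [0.4798, 0.4011, 0.0268]
eef_rot: [[-0.299, 0.954, -0.002], [0.954, 0.299, 0.006], [0.006, 0.0, -1.0]]
wrist_force: [-5.8, 19.0, -3.7]
width: 0.0003
gripper_force: 10.1
```

At the stop. Backing off, rising and taking a last look.

>>> jog_arm(deltas=[[[0.01,0,0],[0,0,0],0],[[0.025,0,0],[0,0,0],0],[[0.04,0,-0.02],[0,0,0],0],[[0.04,0,-0.06],[0,0,0],0],[[0.04,0,-0.1],[0,0,0],0],[[0.04,0,-0.14],[0,0,0],0],[[0.04,0,-0.17],[0,0,0],0],[[0.04,0,-0.17],[0,0,0],0]])

```text
time: 26.35
tcp_pos: [0.4699, 0.4383, 0.2045]
eef_rot: [[-0.297, 0.955, 0.008], [0.955, 0.297, 0.006], [0.004, 0.009, -1.0]]
wrist_force: [1.0, 0.4, -0.2]
width: -0.0
gripper_force: 0.0
```

```bash
python3 -c "
from h import *
look('panel_left_edge','16')
for n in ('scene','top'):
    for l in ('panel_right_edge','plate','spatula'):
        for d in ctrl.mark_of(n,l)[:1]:
            c=c2w(n,d['centre']); q=c[:2]-o; print(n,l,round(d['conf'],2),'local',(q@ex).round(4),(q@ey).round(4),'z',c[2].round(4))
a=cv2.imread('pics/s16.png')[150:300,170:350];cv2.imwrite('pics/c16.png',cv2.resize(a,None,fx=4,fy=4,interpolation=2))"
```

```text
t 26.35 tcp [0.4699 0.4383 0.2045] phi 107.29 tilt [0.0075 0.0064] j [ 0.75  0.3   0.37  1.63 -0.    2.02] F [ 1.   0.4 -0.2] w -0.0 0.0
tcp local 0.0018 0.127
top panel_left_edge 0.85 local y 0.0754 z 0.0559
scene panel_right_edge 0.87 local -0.0006 -0.0794 z 0.0533
scene plate 0.72 local -0.005 -0.0005 z 0.0181
scene spatula 0.72 local -0.169 -0.0723 z -0.0016
top panel_right_edge 0.74 local 0.0986 -0.2134 z -0.0011
top plate 0.6 local -0.0068 0.0017 z 0.014
top spatula 0.8 local -0.1706 -0.0688 z 0.001
```

View pics/c16.png

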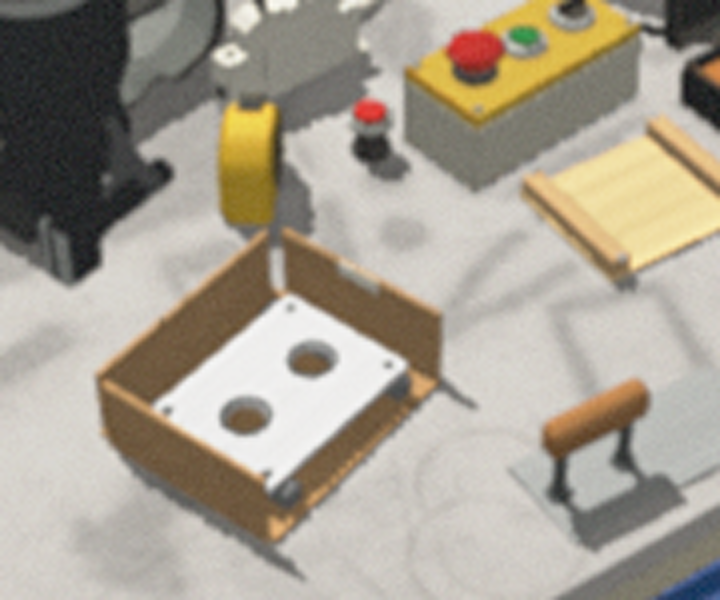

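Both panels stand upright, with their edges at (100,375)-(275,540) and (285,230)-(440,312). The plate is square on the ribs, the spatula lies flat at (600,420), and the other things have not moved.

```bash
python3 -c "
from cell import ctrl
print(ctrl.sign_off())"
```

```text
the job is handed in; nothing more can be done
None
```

The job is handed in after about 27 s of the 72 s allowed: the plate lies square on the tray's ribs, both side panels stand upright at their stops, the spatula lies flat clear of rack and tray, and the bystanders look unmoved; raising the right panel gave a brief 57 N wrist-force peak (limit 120 N).

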